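Log a cleaned bronze on the conservation bench's tally counter

ROBOT

A 6-joint arm with a two-finger parallel gripper is mounted at the origin on the work surface. World frame = base frame: x ahead of the robot, y to its left, z up, the work surface at z = 0. Lengths are in m, angles in rad, forces in N, time in s.
With the tool pointing down it reaches from about 0.35 to 0.85 m from the base axis. Payload 8.1 kg.
Tool frame: the origin (TCP) lies on the centre line of the jaws, within the pads' length; the fingertips stand 22 mm ahead of it and the grasp point (between the pads) lies 3 mm ahead of it; z points along the fingers, y is the line along which they close (so a half turn about z gives the same grasp; the last joint's range is limited). The gripper opens to 93 mm and grips with 3 to 60 N. Pads are 15 mm wide; open, the fingers measure 128 mm over their backs; the gripper's body (75 mm by 188 mm) begins 65 mm behind the grasp point.
Start: joints at [-1.26, 0.13, 1.488, -0, 1.523, -0.085], TCP at [0.231, -0.554, 0.241] pointing down, gripper open.
Joint ranges: [-2.96, 2.96], [-0.89, 2.26], [0.02, 2.5], [-1.34, 4.48], [0, 2.73], [-2.66, 2.66]. Speed limits (rad/s): [2.39, 2.39, 2.79, 3.14, 3.14, 3.14].

INTERFACE

Orientations are given as a rotation vector (axis times angle).
In Python, from plant import robot, cams, ticket gives the robot as it stands (robot), with the cameras (cams) and the job (ticket).
- The arm moves only by the tool hand_motion, called after "Emit:" as name(argument=value, ...), one argument or row to a line, values as JSON. Schema: {"type":"object","properties":{"ticks":{"type":"array","items":{"type":"array","items":{"type":"array","items":{"type":"number"},"minItems":5,"maxItems":5},"minItems":1,"maxItems":20},"minItems":1,"maxItems":1},"force":{"type":"number"},"only":{"type":"string"},"quiet":{"type":"boolean"},"lines":{"type":"string"}},"required":["ticks"],"additionalProperties":false}. ticks is a list that holds a single list of rows (three levels of brackets), with 1 to 20 rows, each of 5 numbers: the finger opening in m, then dx, dy, dz in shares of the most that a row can go, 1 being 50 mm, then a turn about the tool's z in normalised numbers (1 is 4 rad); each row shifts and turns the commanded pose from where the row before left it, along the tool's axes as they then stand; what a row does not reach is not made up. A row lasts 1/10 s, in which the tool goes at most 0.05 m and 0.15 rad, less where a joint would pass 70% of its speed; a pose out of reach is approached as far as the arm can. The fingers move at their own pace and stop on an object; force is the grip in N (left out, the last holds). Time passes only in rows, so rows that do not move let the fingers close. The tool returns the time, the measured TCP pose, the force, the opening and the grip force at its end. only (a regular expression) keeps the lines of the reply that match it, lines (a string "A,B") keeps lines A to B, and quiet returns only ok. Input that does not fit is refused with a message, and nothing moves.
- robot.read_state(): the state, without advancing time (a new reading comes with each control period).
- cams.read_camera(name): name is "scene" or "top"; returns a dict with "image" (384x512x3 uint8, red, green, blue), "fx", "fy", "cx", "cy" (pixels), "dist" ([k1, k2, p1, p2, k3] as OpenCV has them; the pictures are not rectified), "R" (3x3) and "t" (3): a world point X has camera coordinates R X + t. Camera axes: x right, y down, z forward; pixel columns grow to the right and rows downward; lengths in m; the calibration is good to about 2 mm. A picture is of the moment at which its call begins. There is no depth.
- ticket.close_job(): hands the job in; it is judged then, once.
The state is a dict: "t": time; "q": joint angles; "dq": joint speeds; "joint_torque": joint torques, N m; "tool_pos": TCP position; "orientation": TCP orientation; "force": force on the tool from outside, world axes, zero at the start; "wrist_torque": the same for the moment, N m; "opening": finger opening in m; "gripper_force": force on a finger pad.
Only numpy, scipy, OpenCV 4.12 (cv2) and the standard library are available. Lean on these libraries where they do the work, as an engineer would, in place of code of your own. Each camera call takes 0.05 s, during which the arm holds its last target. There are 200 camera calls.

TASK

The bronze figurine on the light blue foam pad has been cleaned, so log it on the tally counter with the blue lever: swing that lever all the way round to its stop, then let go so that it springs right back to rest. Leave the counter with the orange lever alone and do not disturb the figurine.

Things in the scene. Friction and masses are not known exactly. Their poses are not given: they have to be found in the camera images.
- blue_counter: Tally counter with the blue lever, fixed to the bench. Steel foot 150 x 140 x 6 mm; grey housing x -35 to 65, y -55 to 55 mm, top 50 mm above the bench, four blank white drums at its rear (+x). Origin: on the bench under the lever's vertical pivot, centre of the foot; z up, -x is the front. Lever: flat arm to an upright round post, 16 mm thick, 75 mm from the pivot.
- blue_lever (a joint): Angle q (rad) of the blue lever: 0 at rest, 1.15 at its stop, growing counter-clockwise seen from above, across the counter's front. The post stands at angle 2.567 + q from the counter's +x. Arm 12 mm wide, 57 to 63 mm above the bench (boss to 64); post top at 100 mm. A spring returns it to 0 in under 1 s; push at the post: 1.2 N at rest, 3.5 N at the stop.
- orange_lever (a joint): Angle (rad) of the orange lever on the other tally counter, same make and size, only the lever's colour differs: 0 at rest, 1.15 at its stop. To be left alone. The two may have changed sides; their pivots are at least 300 mm apart.
- figurine: Dark bronze figurine, 131 mm long (along its x), 44 mm wide, 24 mm thick, lying loose on a light blue foam pad 170 x 90 x 20 mm that lies between the two counters. Origin under its middle, on the pad's top. To be left alone.

How it is judged:
On the way:
1. the blue lever is swung to its stop (within 10 degrees) (value of joint blue_lever above 0.97 rad), for 0.1 s.
At the end, for the whole second after the job is handed in: After a full swing to the stop, the blue lever is back at rest (within 10 degrees), the orange lever is at rest (within 10 degrees) and the figurine lies within 20 mm of where it lay (value of joint each of blue_lever, orange_lever below 0.17 rad and distance of figurine from where it was at the start of the episode below 0.02 m); the robot touches nothing.
It fails at once if the orange lever is swung more than 15 degrees (value of joint orange_lever above 0.26 rad).
It fails at once if the figurine is shifted by more than 20 mm (distance of figurine from where it was at the start of the episode above 0.02 m).
It also fails if it takes over 35 s, if anything falls off the work surface, if the arm or the gripper's body presses on something with over 40 N, if the wrist force passes 120 N, or if a joint passes its speed limit or range.

## Working session

There is one attempt and no reset: what is moved stays moved. The work goes in short steps, Python scripts to look and compute and a tool call to move; the robot and the scene stay as the last step left them, time stands still between calls to the robot, and variables do not carry over. Pictures are saved under pics/ and viewed, at most 10 in all, crops included, and the job is handed in when it is done.

```bash
mkdir -p pics; ls; python3 - <<'E'
from plant import robot, cams, ticket
import cv2
for n in("scene","top"):
    c=cams.read_camera(n); cv2.imwrite(f"pics/{n}0.png",cv2.cvtColor(c["image"],cv2.COLOR_RGB2BGR))
    print(n,c["fx"],c["dist"],c["R"],c["t"])
s=robot.read_state();print(s["t"],s["tool_pos"],s["orientation"],s["opening"])
E
```

```text
pics
plant.py
scene 430.00185646890395 [-0.00905441  0.          0.          0.          0.        ] [[-0.52732888  0.84937237  0.0221548 ]
 [ 0.53099732  0.34979876 -0.77180482]
 [-0.66329941 -0.39523083 -0.63547343]] [ 0.29633413 -0.28372517  1.16347269]
top 460.04330919232734 [-0.06695793  0.          0.          0.          0.        ] [[-0.0227252  -0.99957285 -0.01837603]
 [-0.98661316  0.02539201 -0.16108918]
 [ 0.16148698  0.01446925 -0.98676877]] [0.02076106 0.5892885  0.95721682]
0.1 [ 0.23118609 -0.55315672  0.23969442] [-3.07867426e+00 -6.17245502e-01  3.05547599e-04] 0.09318179644558901
```

View pics/top0.png

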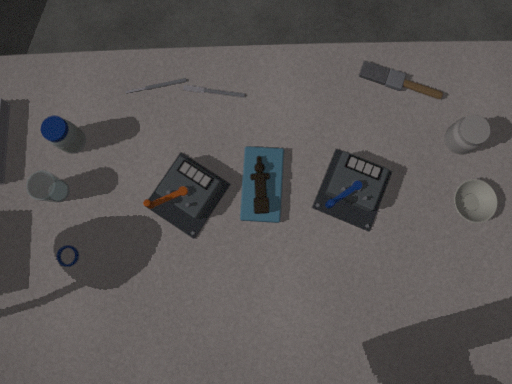

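View pics/scene0.png

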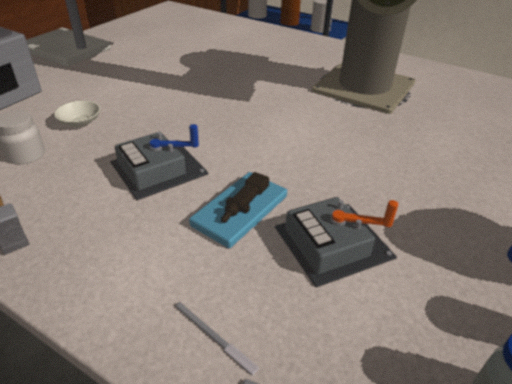

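The top picture shows the blue counter at about (352,190) with its post near (330,203). The pad and figurine are at (262,187), and the orange counter at (190,195). I'll enlarge the blue one.

```bash
python3 - <<'E'
import cv2
a=cv2.imread("pics/top0.png")[140:240,300:400]; b=cv2.imread("pics/scene0.png")[110:210,100:220]
cv2.imwrite("pics/c1.png",cv2.resize(a,None,fx=6,fy=6,interpolation=cv2.INTER_CUBIC))
cv2.imwrite("pics/c2.png",cv2.resize(b,None,fx=6,fy=6,interpolation=cv2.INTER_CUBIC))
E
```

```text
(no output)
```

View pics/c1.png

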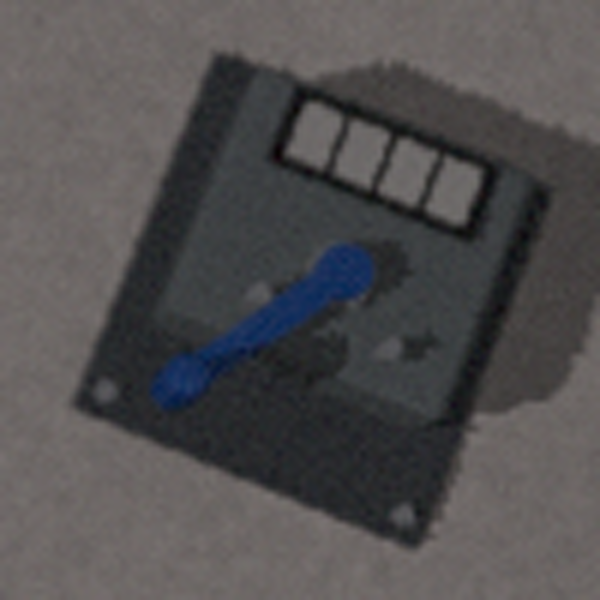

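View pics/c2.png

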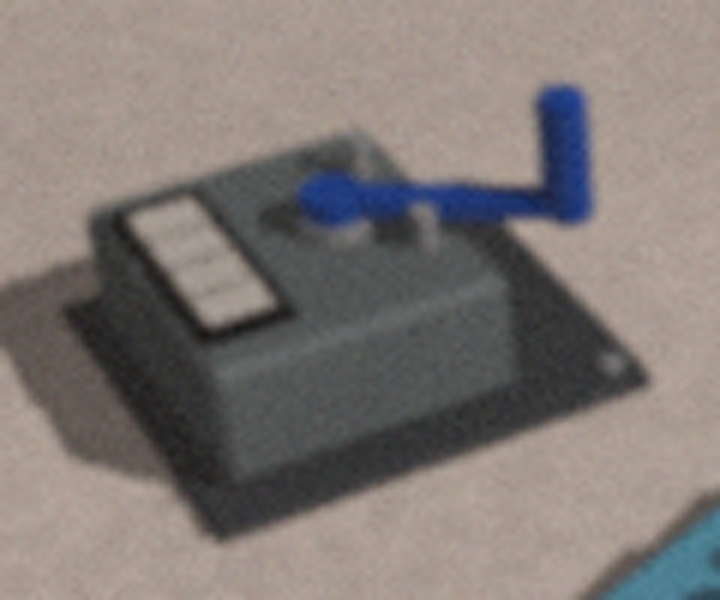

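The top crop shows the boss at (345,270) and the post around (180,380). The foot corners are at (78,405), (418,548), (218,55) and (550,185). The scene crop shows the boss at (330,198) and the post top at (562,97). I'll fit the counter's pose from these.

```bash
cat > h.py <<'E'
from plant import robot, cams, ticket
import numpy as np, cv2
from scipy.optimize import least_squares
from scipy.spatial.transform import Rotation as Ro
def proj(c,X):
    K=np.array([[c["fx"],0,c["cx"]],[0,c["fy"],c["cy"]],[0,0,1]])
    return cv2.projectPoints(np.asarray(X,float).reshape(-1,3),cv2.Rodrigues(np.array(c["R"]))[0],np.array(c["t"],float),K,np.array(c["dist"],float))[0][:,0]
E
python3 - <<'E'
from h import *
T,S=cams.read_camera("top"),cams.read_camera("scene")
u=lambda p,o:[o[0]+p[0]/6-.42,o[1]+p[1]/6-.42]
a=2.567; P=.075*np.array([np.cos(a),np.sin(a)])
loc=[[0,0,.064],[-.075,.07,.006],[-.075,-.07,.006],[.075,.07,.006]]
mt=np.array([u(p,(300,140)) for p in[(345,270),(78,405),(418,548),(218,55)]])
ls=[[0,0,.064],[*P,.1]]; ms=np.array([u(p,(100,110)) for p in[(330,195),(562,95)]])
def W(v,L):
    L=np.array(L);c,s=np.cos(v[2]),np.sin(v[2]);return np.c_[v[0]+c*L[:,0]-s*L[:,1],v[1]+s*L[:,0]+c*L[:,1],L[:,2]]
f=lambda v:np.r_[(proj(T,W(v,loc))-mt).ravel(),(proj(S,W(v,ls))-ms).ravel()]
r=least_squares(f,[.5,-.2,-.3]);v=r.x;print(v,r.fun.round(1))
for q in(0,.5,1.15,1.3):
    b=v[2]+a+q;print(q,"post",(v[:2]+.075*np.array([np.cos(b),np.sin(b)])).round(4))
w=W(v,[[*P,.1],[*P,.06]]);print("pred top post",(proj(T,w)-[300,140]+.42)*6)
s=robot.read_state();R=Ro.from_rotvec(s["orientation"]).as_matrix();print(s["tool_pos"],R.round(3),s["t"])
# pad position
K=np.array([[T["fx"],0,T["cx"]],[0,T["fy"],T["cy"]],[0,0,1]])
for p in[(246,147),(283,147),(280,222),(241,221)]:
    n=cv2.undistortPoints(np.array([[p]],float),K,np.array(T["dist"]))[0,0];Rm=np.array(T["R"]);d=Rm.T@[*n,1];o=-Rm.T@T["t"];print("pad",(o+d*(.02-o[2])/d[2]).round(3))
E
```

```text
[ 0.5879203 -0.2100303 -0.4206568] [ 0.4  0.1 -0.9  0.3  0.3  0.4 -0.2 -0.9  0.1 -0.5 -0.3  0. ]
0 post [ 0.5471 -0.1471]
0.5 post [ 0.5219 -0.1744]
1.15 post [ 0.5138 -0.2216]
1.3 post [ 0.5164 -0.2325]
pred top post [[191.85659023 374.91459792]
 [176.00019483 389.49242903]]
[ 0.23127201 -0.55330992  0.24001235] [[ 0.923  0.386 -0.   ]
 [ 0.386 -0.923  0.001]
 [ 0.    -0.001 -1.   ]] 0.2
pad [0.689 0.03  0.02 ]
pad [ 0.686 -0.055  0.02 ]
pad [ 0.516 -0.043  0.02 ]
pad [0.52  0.044 0.02 ]
```

The fit is good to under 1 px, and the predicted post matches the picture. The plan is to close the fingers, turn the tool so its x face is square to the chord, and come down behind the post on its +y side. Then I push along the arc.

Careful with the scale: shifts go in shares of 50 mm and turns go in shares of 4 rad. That gives: 0.0395 m is 0.79, -0.0231 m is -0.462, -0.126 rad / 4 = -0.0315.

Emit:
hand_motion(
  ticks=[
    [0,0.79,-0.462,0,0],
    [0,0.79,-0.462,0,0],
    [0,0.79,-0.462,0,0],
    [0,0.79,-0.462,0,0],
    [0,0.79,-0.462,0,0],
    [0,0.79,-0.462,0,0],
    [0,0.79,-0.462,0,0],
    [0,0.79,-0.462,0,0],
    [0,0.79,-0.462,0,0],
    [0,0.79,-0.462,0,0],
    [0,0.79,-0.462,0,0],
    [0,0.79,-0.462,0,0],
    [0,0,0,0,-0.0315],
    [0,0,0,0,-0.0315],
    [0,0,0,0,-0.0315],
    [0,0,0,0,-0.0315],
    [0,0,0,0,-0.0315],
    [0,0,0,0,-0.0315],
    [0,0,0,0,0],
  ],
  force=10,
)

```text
refused: ticks: the value is too long (schema: maxItems 1). Nothing was moved.
```

Refused on format, not on reach. It needs a list holding one list of rows, three levels of brackets.

Emit:
hand_motion(
  ticks=[
    [[0,0.79,-0.462,0,0],[0,0.79,-0.462,0,0],[0,0.79,-0.462,0,0],[0,0.79,-0.462,0,0],[0,0.79,-0.462,0,0],[0,0.79,-0.462,0,0],[0,0.79,-0.462,0,0],[0,0.79,-0.462,0,0],[0,0.79,-0.462,0,0],[0,0.79,-0.462,0,0],[0,0.79,-0.462,0,0],[0,0.79,-0.462,0,0],[0,0,0,0,-0.0315],[0,0,0,0,-0.0315],[0,0,0,0,-0.0315],[0,0,0,0,-0.0315],[0,0,0,0,-0.0315],[0,0,0,0,-0.0315],[0,0,0,0,0]],
  ],
  force=10,
)

```text
t: 2.1
tool_pos: [0.5617, -0.115, 0.2404]
orientation: [-2.633, -1.713, 0.0]
force: [-0.2, 0.2, -0.2]
opening: 0.0004
gripper_force: 0.0
```

```bash
cat > m.py <<'E'
from h import *
s=robot.read_state();R=Ro.from_rotvec(s["orientation"]).as_matrix();p=np.array(s["tool_pos"])
print(s["t"],p.round(4),"x axis ang",np.arctan2(R[1,0],R[0,0]).round(3),"z",R[:,2].round(3),"F",np.round(s["force"],1),s["opening"],np.round(s["q"],2))
for g in[(.561,-.115),(.5471+.006,-.1471+.0146),(.5219+.006,-.1744+.0146),(.5138+.006,-.2216+.0146)]:
    print(g,"tool delta",(R.T@(np.array([*g,.092])-p)).round(4))
E
python3 m.py
```

```text
2.1 [ 0.5617 -0.115   0.2404] x axis ang 1.154 z [-0.  0. -1.] F [-0.2  0.2 -0.2] 0.0003588229629947884 [-0.29  0.06  1.56  0.    1.52  0.13]
(0.561, -0.115) tool delta [-0.0002 -0.0006  0.1484]
(0.5531, -0.1325) tool delta [-0.0194 -0.0007  0.1484]
(0.5279, -0.1598) tool delta [-0.0546 -0.0127  0.1484]
(0.5198, -0.207) tool delta [-0.101  -0.001   0.1484]
```

Converted, 0.037 m is 0.74.

Emit:
hand_motion(
  ticks=[
    [[0,0,0,0.74,0],[0,0,0,0.74,0],[0,0,0,0.74,0],[0,0,0,0.74,0],[0,0,0,0,0]],
  ],
)

```text
t: 2.6
tool_pos: [0.5573, -0.1138, 0.0864]
orientation: [-2.631, -1.702, 0.011]
force: [0.1, -0.4, -0.9]
opening: 0.0007
gripper_force: 0.0
```

```bash
python3 m.py; python3 - <<'E'
from h import *
c=cams.read_camera("scene")["image"][80:220,80:270]
cv2.imwrite("pics/s1.png",cv2.resize(c[:,:,::-1],None,fx=4,fy=4,interpolation=cv2.INTER_CUBIC))
E
```

```text
2.6 [ 0.5573 -0.1138  0.0864] x axis ang 1.148 z [-0.01   0.003 -1.   ] F [ 0.1 -0.4 -0.9] 0.0006634805586889285 [-0.29  0.18  1.72  0.    1.25  0.13]
(0.561, -0.115) tool delta [ 0.0004  0.0038 -0.0056]
(0.5531, -0.1325) tool delta [-0.0188  0.0038 -0.0056]
(0.5279, -0.1598) tool delta [-0.054  -0.008  -0.0054]
(0.5198, -0.207) tool delta [-0.1004  0.004  -0.0055]
```

View pics/s1.png

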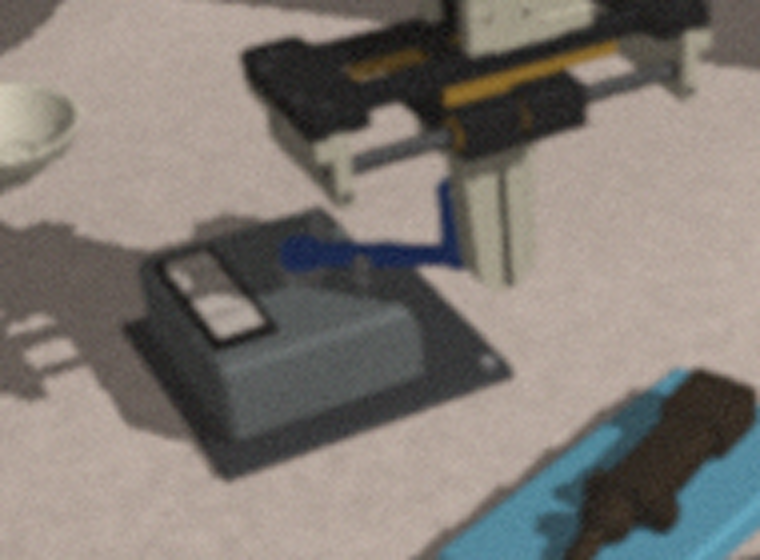

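The picture shows the closed fingers upright beside the blue post at about (490,230), on the figurine side. They're clear of the lever and well away from the figurine. I'll settle first and check the height.

Emit:
hand_motion(
  ticks=[
    [[0,0,0,0,0],[0,0,0,0,0]],
  ],
)

```text
t: 2.85
tool_pos: [0.5637, -0.1157, 0.0957]
orientation: [2.633, 1.708, 0.005]
force: [0.4, -0.0, -0.5]
opening: 0.0002
gripper_force: 0.0
```

```bash
python3 m.py
```

```text
2.85 [ 0.5637 -0.1157  0.0957] x axis ang 1.151 z [ 0.004 -0.001 -1.   ] F [ 0.4 -0.  -0.5] 0.00017418232016932003 [-0.29  0.18  1.71  0.    1.25  0.13]
(0.561, -0.115) tool delta [-0.0005 -0.0028  0.0036]
(0.5531, -0.1325) tool delta [-0.0197 -0.0029  0.0036]
(0.5279, -0.1598) tool delta [-0.0549 -0.0148  0.0036]
(0.5198, -0.207) tool delta [-0.1013 -0.0029  0.0036]
```

The height is oscillating around the commanded 0.092 m, as intended. I'll push the first part of the arc gently.

Converted, -0.008 m is -0.16, -0.007 m is -0.14.

Emit:
hand_motion(
  ticks=[
    [[0,-0.1,0,0,0],[0,-0.14,-0.04,0,0],[0,-0.16,-0.06,0,0],[0,-0.16,-0.06,0,0],[0,-0.16,-0.04,0,0],[0,-0.16,-0.02,0,0],[0,-0.16,0,0,0],[0,-0.16,0.02,0,0],[0,-0.16,0.04,0,0],[0,-0.16,0.06,0,0],[0,-0.16,0.06,0,0],[0,-0.08,0,0,0],[0,0,0,0,0],[0,0,0,0,0]],
  ],
)

```text
t: 4.25
tool_pos: [0.5248, -0.1948, 0.0929]
orientation: [2.634, 1.71, 0.002]
force: [4.6, 2.4, -1.2]
opening: 0.0005
gripper_force: 2.1
```

```bash
python3 m.py; python3 - <<'E'
from h import *
c=cams.read_camera("scene")["image"][80:220,80:270]
cv2.imwrite("pics/s2.png",cv2.resize(c[:,:,::-1],None,fx=4,fy=4,interpolation=cv2.INTER_CUBIC))
c=cams.read_camera("top")["image"][130:250,280:430]
cv2.imwrite("pics/t2.png",cv2.resize(c[:,:,::-1],None,fx=4,fy=4,interpolation=cv2.INTER_CUBIC))
E
```

```text
4.25 [ 0.5248 -0.1948  0.0929] x axis ang 1.152 z [ 0.001 -0.    -1.   ] F [ 4.6  2.4 -1.2] 0.0004592877099899923 [-0.45  0.14  1.75  0.    1.24 -0.03]
(0.561, -0.115) tool delta [0.0876 0.0006 0.0009]
(0.5531, -0.1325) tool delta [0.0684 0.0005 0.0009]
(0.5279, -0.1598) tool delta [ 0.0332 -0.0114  0.0009]
(0.5198, -0.207) tool delta [-0.0132  0.0004  0.0009]
```

View pics/s2.png

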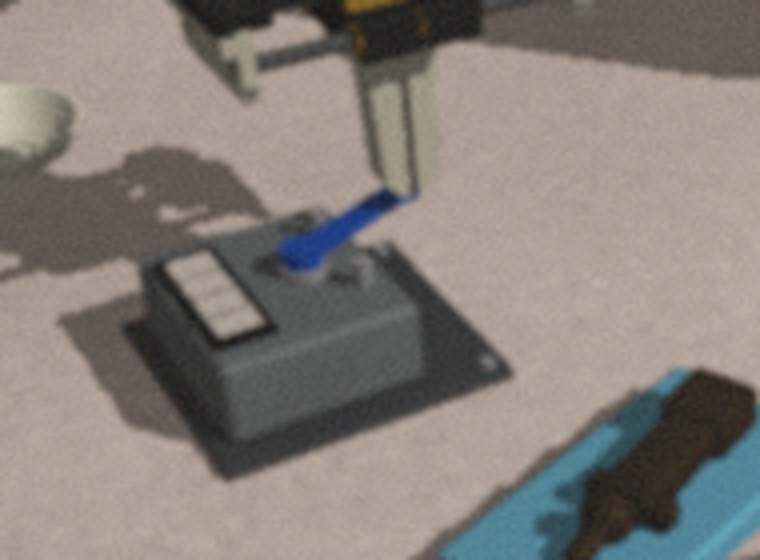

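The picture shows the lever swung well round, with the post behind the fingers at about (400,190). It isn't at the stop yet, so I'll continue in small steps and watch the force.

Converted, -0.004 m is -0.08.

Emit:
hand_motion(
  ticks=[
    [[0,-0.08,0,0,0],[0,-0.08,0,0,0],[0,-0.08,0,0,0],[0,0,0,0,0],[0,0,0,0,0]],
  ],
)

```text
t: 4.85
tool_pos: [0.5203, -0.2053, 0.0932]
orientation: [2.633, 1.711, 0.002]
force: [4.8, 3.7, -1.0]
opening: 0.0005
gripper_force: 2.5
```

Emit:
hand_motion(
  ticks=[
    [[0,-0.06,0,0,0],[0,0,0,0,0],[0,0,0,0,0]],
  ],
)

```text
t: 5.15
tool_pos: [0.5198, -0.2065, 0.0933]
orientation: [2.634, 1.712, 0.006]
force: [8.7, 10.6, 0.3]
opening: 0.0007
gripper_force: 6.2
```

```bash
python3 m.py
```

```text
5.15 [ 0.5198 -0.2065  0.0933] x axis ang 1.153 z [ 0.003  0.002 -1.   ] F [ 8.7 10.6  0.3] 0.0007464873554715884 [-0.47  0.14  1.76  0.    1.24 -0.06]
(0.561, -0.115) tool delta [0.1003 0.0005 0.0016]
(0.5531, -0.1325) tool delta [0.0811 0.0003 0.0015]
(0.5279, -0.1598) tool delta [ 0.046  -0.0116  0.0014]
(0.5198, -0.207) tool delta [-0.0005  0.0002  0.0013]
```

The force has jumped from about 6 to 14 N, and the tool is where I predicted the stop. I'll check the lever angle by projecting it into the picture.

```bash
python3 - <<'E'
from h import *
c=cams.read_camera("scene");im=c["image"][80:220,80:270]
o=cv2.resize(im[:,:,::-1],None,fx=4,fy=4,interpolation=cv2.INTER_CUBIC)
for q,col in((.97,(0,0,255)),(1.15,(0,255,0))):
    b=-.4207+2.567+q;P=[[.5879+r*np.cos(b),-.21+r*np.sin(b),.063] for r in(0,.075)]
    a=((proj(c,P)-[80,80]+.5)*4-.5).round().astype(int);cv2.line(o,tuple(map(int,a[0])),tuple(map(int,a[1])),col,1)
cv2.imwrite("pics/s3.png",o)
E
```

```text
(no output)
```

View pics/s3.png

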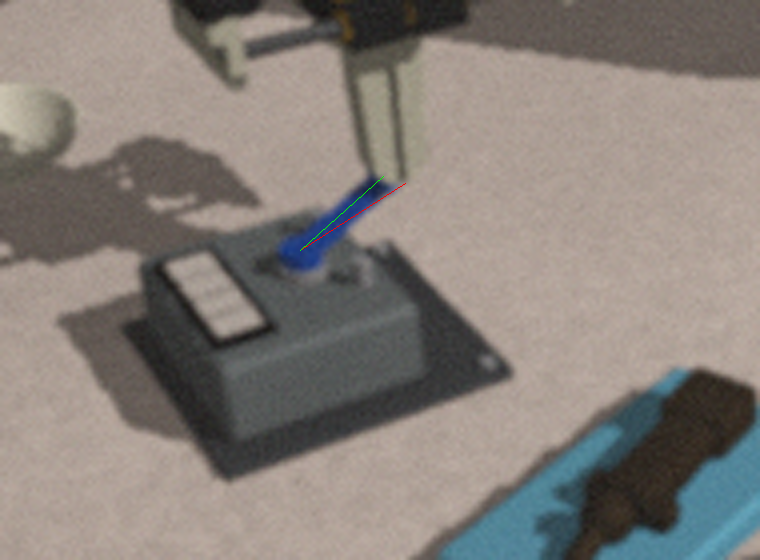

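The lever arm lies along the green line (1.15 rad), tip at about (380,180), so it's at its stop. Now I'll back off along the same arc so it springs back, then lift.

Converted, -0.03 m is -0.6, 0.012 m is 0.24.

Emit:
hand_motion(
  ticks=[
    [[0,0.2,-0.06,0,0],[0,0.2,-0.08,0,0],[0,0.24,-0.08,0,0],[0,0.24,0,0,0],[0,0.24,0,0,0],[0,0.24,0.06,0,0],[0,0.24,0.08,0,0],[0,0.24,0.08,0,0],[0,0.22,0,0,0],[0,0.1,0,0,0],[0,0,0,0,0],[0,0,0,0,0],[0,0,0,-0.4,0],[0,0,0,-0.6,0],[0,0,0,-0.6,0],[0,0,0,-0.6,0],[0,0,0,-0.6,0],[0,0,0,0,0],[0,0,0,0,0],[0,0,0,0,0]],
  ],
)

```text
t: 7.2
tool_pos: [0.5612, -0.1099, 0.2311]
orientation: [-2.634, -1.709, 0.002]
force: [-0.3, 0.3, 0.4]
opening: 0.0003
gripper_force: 0.0
```

```bash
python3 m.py; python3 - <<'E'
from h import *
c=cams.read_camera("scene");im=c["image"][80:270,80:410]
o=cv2.resize(im[:,:,::-1],None,fx=2.4,fy=2.4,interpolation=cv2.INTER_CUBIC)
cv2.imwrite("pics/s4.png",o)
E
```

```text
7.2 [ 0.5612 -0.1099  0.2311] x axis ang 1.151 z [-0.002  0.    -1.   ] F [-0.3  0.3  0.4] 0.0003109624387258328 [-0.28  0.06  1.58 -0.    1.5   0.14]
(0.561, -0.115) tool delta [-0.0047  0.0022  0.1391]
(0.5531, -0.1325) tool delta [-0.0239  0.0021  0.1391]
(0.5279, -0.1598) tool delta [-0.0591 -0.0098  0.1392]
(0.5198, -0.207) tool delta [-0.1055  0.002   0.1392]
```

View pics/s4.png

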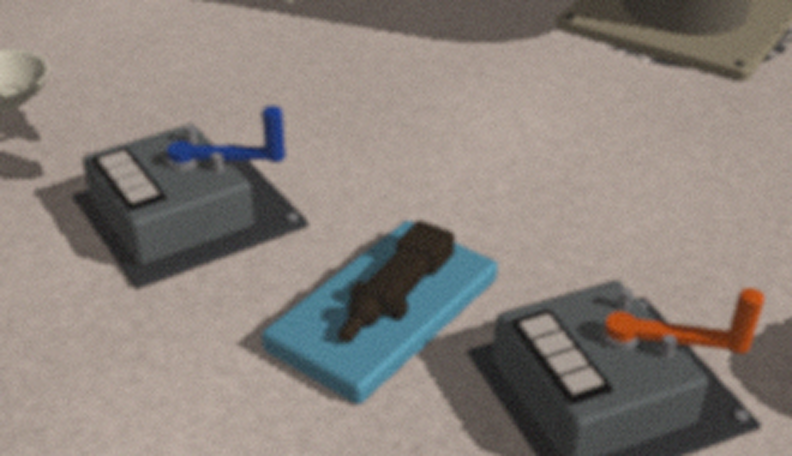

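The blue lever is back at rest with its post at about (273,130). The figurine and the orange lever are unchanged, and the gripper is clear. I'm handing in.

```bash
python3 -c "
from plant import robot, cams, ticket
print(ticket.close_job())"
```

```text
the job is handed in; nothing more can be done
None
```

I swung the blue lever to its stop and it sprang back to rest; the figurine and orange lever look unmoved, and the job was handed in at about 7 s (no verdict was returned).

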